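# Put the repair tools back in their foam outlines

### The arm

A 6-joint arm with a two-finger parallel gripper is mounted at the origin on the work surface. World frame = base frame: x ahead of the robot, y to its left, z up, the work surface at z = 0. Lengths are in m, angles in rad, forces in N, time in s.
With the tool pointing down it reaches from about 0.4 to 0.925 m from the base axis. Payload 12.5 kg.
Tool frame: the origin (TCP) lies where the fingers leave the gripper's body, on its centre line; the fingertips stand 78 mm ahead of it and the grasp point (between the pads) lies 59 mm ahead of it (robot.grasp_offset is the distance from the TCP to the grasp point, in m); z points along the fingers, y is the line along which they close (so a half turn about z gives the same grasp; the last joint's range is limited). The gripper opens to 95 mm and grips with 3 to 60 N. Pads are 20 mm wide; open, the fingers measure 119 mm over their backs; the gripper's body (75 mm by 180 mm) begins 59 mm behind the grasp point.
Start: joints at [-1.262, 0.491, 1.559, -0, 1.092, -0.106], TCP at [0.252, -0.572, 0.292] pointing down, gripper open.
Joint ranges: [-3.1, 3.1], [-0.84, 2.19], [0.05, 2.79], [-1.13, 4.28], [0.06, 2.93], [-2.69, 2.69]. Speed limits (rad/s): [2.22, 2.22, 2.79, 3.14, 3.14, 3.14].

### API

Orientations are given as a unit quaternion [w, x, y, z].
In Python, from station import robot gives the robot as it stands. The module is installed in compiled form; this text tells all that it offers.
- The arm moves only by the tool move_arm, never from a script. Its argument "commands" is a list of rows, each a list of 2 entries, a list of its own where there are three numbers: the shift along the tool's x, y, z each as a share of 0.3 m, from -1 to 1, then the turn about the tool's z as a share of pi rad, from -1 to 1. In form: [[[tx, ty, tz], yaw], ...]. A call has 1 to 20 rows; each row is the pose to reach, as a shift and turn from the pose commanded when the call began, along the tool's axes at that moment, turning the shorter way round; what a row does not reach only later rows make up. A row lasts 1/12 s, in which the tool goes at most 41.7 mm and 7.16 degrees, less where a joint would pass 70% of its speed; a pose out of reach is approached as far as the arm can. A call with a number of a shift or a turn outside -1 to 1 is refused whole. A call with a gripper value outside its range is refused whole. "hand" is the gripper command: -1 is shut, 1 is fully open, values between are in proportion, set as the call begins (left out, the last holds). The fingers move at their own pace and stop on an object; "grip_force" is the grip in N (left out, the last holds). Time passes only in rows, so rows that repeat a pose let the fingers close. It gives the time, the measured TCP pose, the force, the opening and the grip force at its end, in the units of the state.
- robot.sense(): the state, without advancing time (a new reading comes with each control period).
- robot.capture(name): name is "scene" or "side" or "wrist"; returns a dict with "frame" (400x640x3 uint8, blue, green, red), "intrinsics" (3x3 intrinsics, pixels), "cam_to_world" (4x4, takes a point from camera to world coordinates). Camera axes: x right, y up, looking along -z (the intrinsics and any distortion apply to the point x, -y, -z); pixel columns grow to the right and rows downward; lengths in m; the calibration is good to about 2 mm. A picture is of the moment at which its call begins. There is no depth.
- robot.finish_job(): hands the job in; it is judged then, once.
The state is a dict: "t": time; "qpos": joint angles; "qvel": joint speeds; "joint_torque": joint torques, N m; "position": TCP position; "eef_rot": TCP orientation; "ft_force": force on the tool from outside, world axes, zero at the start; "moment": the same for the moment, N m; "opening": opening from 0.0 (shut) to 1.0 (fully open); "grasp_force": force on a finger pad.
Only numpy, scipy, OpenCV 4.12 (cv2) and the standard library are available. Lean on these libraries where they do the work, as an engineer would, in place of code of your own. Each camera call takes 0.05 s, during which the arm holds its last target. There are 200 camera calls.

### The job

The mixer repair is done: put the screwdriver, the pliers, the adjustable spanner and the multimeter back into the open tool case, each in the foam cut-out of its own shape, lying right way up, flat on the cut-out's floor and let go. Leave the motor and the coffee cup where they are.

Things in the scene. Friction and masses are not known exactly. Their poses are not given: they have to be found in the camera images.
- driver_mid (a point): Screwdriver, red handle with black ribs, steel shaft. The point lies on its axis 14 mm above its underside, 18 mm behind the front end of the handle: hold it there across the handle. x points to the blade tip. Handle 28 mm thick, from 74 mm behind the point to 18 mm ahead; shaft 6 mm thick, on to 82 mm ahead.
- pliers_mid (a point): Combination pliers, closed, yellow handles and steel jaws, 160 mm long, 13 mm thick, lying flat. The point lies midway between the two handles, 6.5 mm above the underside; x points to the jaws. Hold them there across both handles, together 38 mm wide (49 mm wide 40 mm further back). Reaches from 80 mm behind the point to 81 mm ahead; jaws at most 26 mm wide.
- spanner_mid (a point): Steel adjustable spanner, 153 mm long, lying flat. The point lies on the middle line of the handle, 4.5 mm above the underside; x points to the head. Hold it there across the handle, 18 mm wide and 9 mm thick, which reaches 78 mm behind the point. The head, 12 mm thick, lies from 25 to 75 mm ahead and from 28 mm on its left (+y) to 16 mm on its right.
- meter_mid (a point): Pocket multimeter, yellow box with a black face, grey display and black dial, 110 x 54 x 22 mm, lying on its back. The point is its centre, 11 mm above its underside; x runs along it towards the display. Held across its 54 mm width.
- driver_bed_floor (a point): Dark foam inlay, 190 x 86 mm, in the case, 88 mm from the next. White cut-out 16 mm deep, crossed by an equally deep grey finger trough, 64 mm along x. Point: on its floor, mid-trough. Seated: the tool's point straight above, x axes alike, underside on the floor. SCREWDRIVER outline: slot 40 mm wide at -x (handle), to 81 mm; narrow 18 mm at +x, to 89 mm.
- pliers_bed_floor (a point): Dark foam inlay, 190 x 86 mm, in the case, 88 mm from the next. White cut-out 16 mm deep, crossed by an equally deep grey finger trough, 64 mm along x. Point: on its floor, mid-trough. Seated: the tool's point straight above, x axes alike, underside on the floor. PLIERS outline: slot 64 mm wide at -x (handles), to 87 mm; at +x 40 mm wide to 60 mm, then 28 mm wide to 88 mm.
- spanner_bed_floor (a point): Dark foam inlay, 190 x 86 mm, in the case, 88 mm from the next. White cut-out 16 mm deep, crossed by an equally deep grey finger trough, 64 mm along x. Point: on its floor, mid-trough. Seated: the tool's point straight above, x axes alike, underside on the floor. SPANNER outline: slot 32 mm wide at -x (handle), to 85 mm; broad at +x (head), 36 mm to +y, 22 mm to -y, to 83 mm.
- meter_bed_floor (a point): Dark foam inlay, 190 x 86 mm, in the case, 88 mm from the next. White cut-out 16 mm deep, crossed by an equally deep grey finger trough, 64 mm along x. Point: on its floor, mid-trough. Seated: the tool's point straight above, x axes alike, underside on the floor. MULTIMETER outline: rectangle 68 mm wide, to 62 mm either side; the meter may lie either way round.
- motor_mid (a point): The opened mixer's motor, a steel block with two copper coils, about 100 mm long over the shaft, 50 mm wide, 42 mm high, loose on the mat; the point is its centre, 21 mm up. Leave it alone.
- cup: White coffee cup with a handle, 78 mm across, 72 mm high, standing on a blue saucer 148 mm across; its origin is the centre of its underside. Leave it alone.
There are look-alikes about, which are no part of the job. Leave any blue or pink look-alike of the part that bears pliers_mid alone.

How it is judged:
By the outcome, as a careful person would: the job done as asked, in the order asked, and still so for the second after the job is handed in, with the robot touching nothing.
It also fails if it takes over 115 s, if anything falls off the work surface, if the arm or the gripper's body presses on something with over 40 N, if the wrist force passes 120 N, or if a joint passes its speed limit or range.

## Working session

There is one attempt and no reset: what is moved stays moved. The work goes in short steps, Python scripts to look and compute and a tool call to move; the robot and the scene stay as the last step left them, time stands still between calls to the robot, and variables do not carry over. Pictures are saved under pics/ and viewed, at most 14 in all, crops included, and the job is handed in when it is done.

Besides the shell and the picture viewer there is one more tool, called after "Request:" as name(argument=value, ...), one argument or row to a line, values as JSON. move_arm: Moves the arm, as the interface text tells. Its arguments: {"type":"object","properties":{"commands":{"type":"array"},"hand":{"type":"number"},"grip_force":{"type":"number"}},"required":["commands"]}

```bash
mkdir -p pics
cat > h.py <<'E'
import numpy as np, cv2, pickle
from station import robot
def snap(n, f):
    c=robot.capture(n); cv2.imwrite('pics/%s.png'%f,c['frame']); pickle.dump(c,open('pics/%s.pkl'%f,'wb')); return c
def load(f): return pickle.load(open('pics/%s.pkl'%f,'rb'))
def w(c,px,z):
    K=np.array(c['intrinsics']);T=np.array(c['cam_to_world']); px=np.atleast_2d(np.array(px,float))
    d=np.c_[(px[:,0]-K[0,2])/K[0,0],-(px[:,1]-K[1,2])/K[1,1],-np.ones(len(px))]@T[:3,:3].T
    o=T[:3,3]; return o+d*((z-o[2])/d[:,2])[:,None]
E
python3 - <<'E'
from h import *
for n in ['scene','side','wrist']:
    c=snap(n,n+'0'); print(n,c.keys(),np.round(c['intrinsics'],1).tolist(),np.round(c['cam_to_world'],3).tolist())
print(robot.sense())
E
```

```text
scene dict_keys(['frame', 'intrinsics', 'cam_to_world']) [[414.7, 0.0, 314.4], [0.0, 414.7, 196.7], [0.0, 0.0, 1.0]] [[0.638, -0.411, 0.651, 1.174], [0.77, 0.332, -0.545, -0.576], [0.008, 0.849, 0.528, 0.601], [0.0, 0.0, 0.0, 1.0]]
side dict_keys(['frame', 'intrinsics', 'cam_to_world']) [[419.9, 0.0, 316.6], [0.0, 419.9, 193.3], [0.0, 0.0, 1.0]] [[-0.883, 0.342, -0.322, 0.093], [-0.47, -0.647, 0.601, 0.718], [-0.003, 0.681, 0.732, 0.958], [0.0, 0.0, 0.0, 1.0]]
wrist dict_keys(['frame', 'intrinsics', 'cam_to_world']) [[306.8, 0.0, 321.5], [0.0, 306.8, 201.5], [0.0, 0.0, 1.0]] [[0.403, 0.884, 0.236, 0.318], [-0.915, 0.389, 0.104, -0.542], [0.0, -0.258, 0.966, 0.382], [0.0, 0.0, 0.0, 1.0]]
{'t': 0.15, 'qpos': array([-1.26158646e+00,  4.91379450e-01,  1.55929239e+00, -2.74516456e-05,
        1.09172091e+00, -1.05602982e-01]), 'qvel': array([-0.00135875, -0.00179906, -0.00229107, -0.00106953, -0.0005066 ,
        0.00200467]), 'joint_torque': array([ 2.27728844e-03, -6.12892842e+01, -2.58279294e+01,  6.93124859e-02,
        4.73186199e-02, -7.17463081e-05]), 'position': array([ 0.25186666, -0.57187964,  0.29182772]), 'eef_rot': array([-3.96739996e-04,  9.78566899e-01,  2.05928786e-01, -5.27710484e-05]), 'ft_force': array([ 0.68807234, -0.5513202 , -0.104784  ]), 'moment': array([ 0.06265029, -0.01679382,  0.00316844]), 'grasp_force': 0.0, 'opening': 0.9989699262519806}
```

View pics/scene0.png

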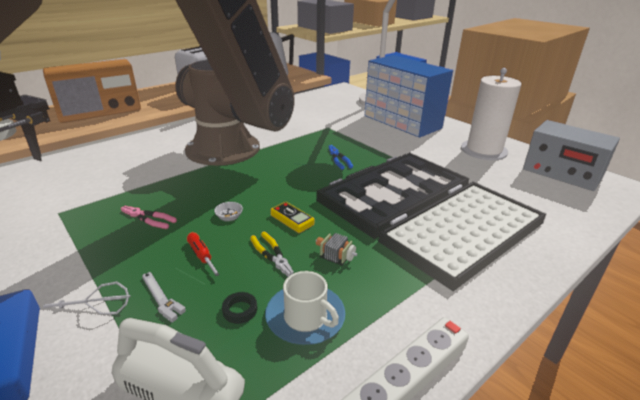

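View pics/side0.png

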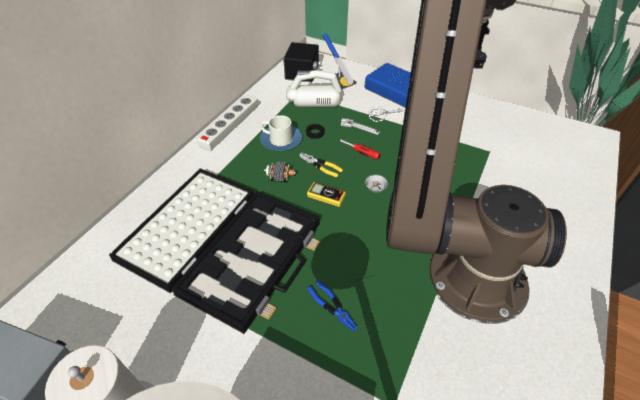

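Candidates, scene pixels:
- **Pliers:** yellow at (270,253). The look-alikes are pink (148,216) and blue (340,157), so I choose yellow.
- **Driver:** red at (201,253).
- **Spanner:** steel at (162,297). The whisk at (100,300) is not it.
- **Meter:** yellow box at (292,216).
- **Case:** inlays around (395,185). The case lid is at (465,230).

I'll check these in close crops.

Run:
```python
from h import *
a=load('scene0')['frame'][140:330,110:360]; b=load('side0')['frame'][180:335,170:330]
cv2.imwrite('pics/ca.png',cv2.resize(a,None,fx=3.1,fy=3.1,interpolation=2)); cv2.imwrite('pics/cb.png',cv2.resize(b,None,fx=3.8,fy=3.8,interpolation=2))
c=load('scene0')
for n,p in dict(pli=(270,253),dri=(201,250),spa=(160,293),met=(292,216),mot=(336,247),cup=(305,315)).items(): print(n,w(c,p,.01).round(3))
c=load('side0')
for n,p in dict(b1=(278,220),b2=(260,243),b3=(243,268),b4=(220,292),pli=(325,165),met=(325,193),c1=(245,328),c2=(320,215),c3=(178,290)).items(): print(n,w(c,p,.02).round(3))
```

```text
pli [[ 0.566 -0.194  0.01 ]]
dri [[ 0.46  -0.307  0.01 ]]
spa [[ 0.531 -0.429  0.01 ]]
met [[ 0.481 -0.069  0.01 ]]
mot [[ 0.642 -0.066  0.01 ]]
cup [[ 0.754 -0.245  0.01 ]]
b1 [[0.555 0.093 0.02 ]]
b2 [[0.556 0.185 0.02 ]]
b3 [[0.551 0.274 0.02 ]]
b4 [[0.561 0.359 0.02 ]]
pli [[ 0.541 -0.176  0.02 ]]
met [[ 0.484 -0.065  0.02 ]]
c1 [[0.451 0.409 0.02 ]]
c2 [[0.457 0.019 0.02 ]]
c3 [[0.658 0.404 0.02 ]]
```

View pics/ca.png

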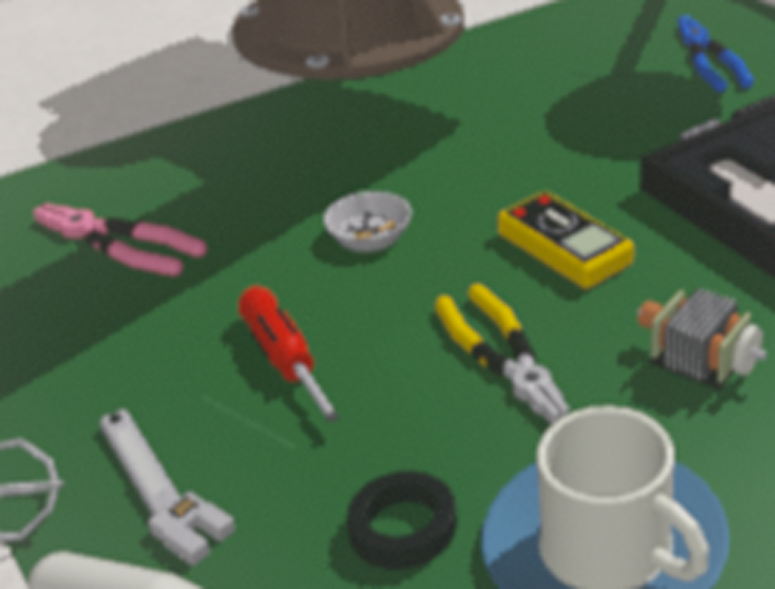

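View pics/cb.png

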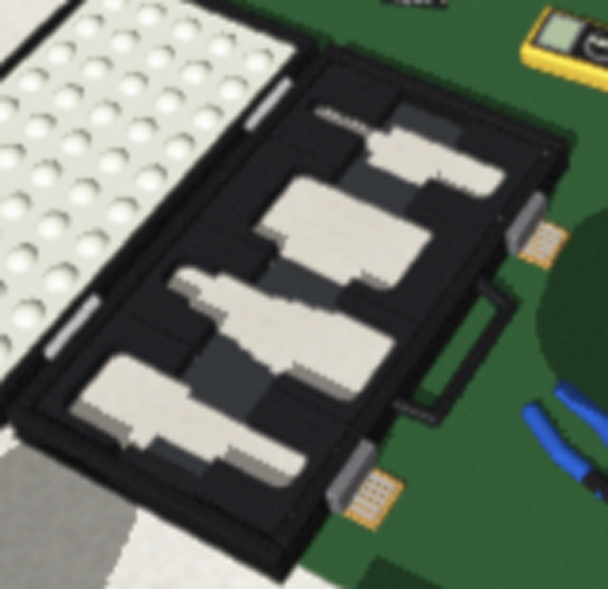

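Confirmed. The inlays run in this order along y: driver (y≈.09), meter (.18), pliers (.27), spanner (.36), with x pointing away from the base. Next I move the wrist camera over the tools.

Request:
move_arm(
  commands=[
    [[1,-0.62,0],0.132],
    [[1,-0.62,0],0.132],
    [[1,-0.62,0],0.132],
    [[1,-0.62,0],0.132],
    [[1,-0.62,0],0.132],
    [[1,-0.62,0],0.132],
    [[1,-0.62,0],0.132],
    [[1,-0.62,0],0.132],
    [[1,-0.62,0],0.132],
    [[1,-0.62,0],0.132],
    [[1,-0.62,0],0.132],
  ],
  hand=1,
  grip_force=25,
)

```text
t: 1.07
position: [0.452, -0.28, 0.2922]
eef_rot: [0.0, 1.0, 0.001, -0.0]
ft_force: [-0.4, 0.3, 0.0]
opening: 1.005
grasp_force: 0.0
```

Request:
move_arm(
  commands=[
    [[0.22,-0.1,0],0],
    [[0.22,-0.1,0],0],
    [[0.22,-0.1,0],0],
    [[0.22,-0.1,0],0],
    [[0.22,-0.1,0],0],
  ],
)

```text
t: 1.48
position: [0.5167, -0.2517, 0.2919]
eef_rot: [-0.0, 1.0, -0.0, -0.0]
ft_force: [-0.4, -0.6, -0.1]
opening: 1.0
grasp_force: 0.0
```

Run:
```python
from h import *
c=snap('wrist','w1'); s=robot.sense(); print(s['t'],s['position'],s['eef_rot'],np.round(c['cam_to_world'],3).tolist())
```

```text
1.5333 [ 0.51649969 -0.25185715  0.29203265] [-4.99058854e-05  9.99999764e-01 -6.02250770e-04 -3.25509653e-04] [[-0.001, 0.966, 0.258, 0.589], [-1.0, -0.001, -0.0, -0.252], [-0.0, -0.258, 0.966, 0.382], [0.0, 0.0, 0.0, 1.0]]
```

View pics/w1.png

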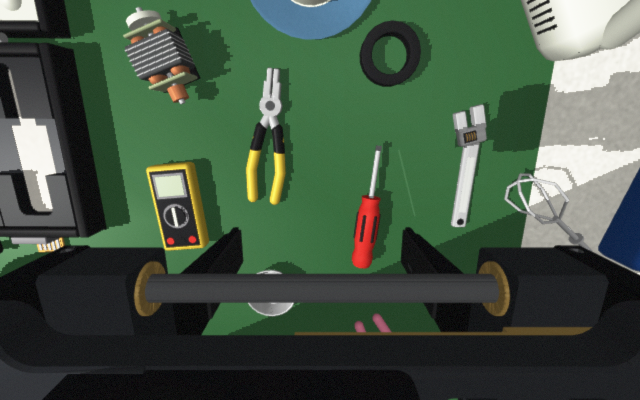

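The picture shows the pliers at (268,135), driver at (368,205), spanner at (466,165), meter at (176,205), motor at (160,55) and saucer at the top. Next, the case.

Request:
move_arm(
  commands=[
    [[-0.1,-0.8,0],0],
    [[-0.1,-0.8,0],0],
    [[-0.1,-0.8,0],0],
    [[-0.1,-0.8,0],0],
    [[-0.1,-0.8,0],0],
    [[-0.1,-0.8,0],0],
  ],
)

```text
t: 2.03
position: [0.486, -0.0097, 0.2925]
eef_rot: [0.0, 1.0, -0.001, 0.0]
ft_force: [0.7, -0.0, 0.6]
opening: 1.003
grasp_force: 0.0
```

Request:
move_arm(
  commands=[
    [[0,-0.8,0],0],
    [[0,-0.8,0],0],
    [[0,-0.8,0],0],
    [[0,-0.8,0],0],
    [[0,-0.8,0],0],
    [[0,-0.8,0],0],
    [[0,-0.8,0],0],
  ],
)

```text
t: 2.62
position: [0.4871, 0.2323, 0.2923]
eef_rot: [-0.0, 1.0, 0.001, 0.0]
ft_force: [0.0, -0.8, -0.8]
opening: 1.001
grasp_force: 0.0
```

Run:
```python
from h import *
c=snap('wrist','w2'); s=robot.sense(); print(s['t'],s['position'],s['eef_rot'])
```

```text
2.6667 [0.4870708  0.23024862 0.29214203] [4.02585822e-05 9.99999276e-01 1.20268829e-03 2.37023923e-05]
```

View pics/w2.png

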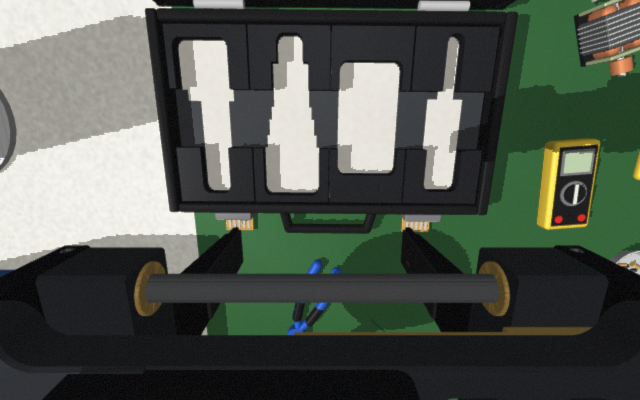

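The case shows, from left to right, spanner (205,115), pliers (293,115), meter (368,118) and driver (442,115). It is almost square to the tool. Next I measure the rim outlines and the tool poses.

```bash
cat > beds.py <<'E'
from h import *
c=load('w2'); im=c['frame']; g=im.min(2)
m=(g>95).astype(np.uint8); m[:, :172]=0; m[:,480:]=0; m[:25]=0; m[200:]=0
n,l,st,ce=cv2.connectedComponentsWithStats(m)
comp=[i for i in range(1,n) if st[i,4]>1000]; comp.sort(key=lambda i:ce[i,0])
for i,nm in zip(comp,['spanner','pliers','meter','driver']): print(nm,st[i])
names=['spanner','pliers','meter','driver']; L=dict(spanner=(-85,83),pliers=(-87,88),meter=(-62,62),driver=(-81,89))
for z in (.02,.03,.04,.05):
    out=[]
    for i,nm in zip(comp,names):
        r,q=np.where(l==i); P=w(c,np.c_[q,r],z)[:,:2]
        lo,hi=P[:,0].min(),P[:,0].max()
        # handle (-x) section centre, lengthwise profile
        s=P[P[:,0]<lo+.045]; s=s[s[:,0]>lo+.015]
        e=P[P[:,0]>hi-.035]; e=e[e[:,0]<hi-.008]
        out.append((nm,(hi-lo)*1e3,(L[nm][1]-L[nm][0]),[(s[:,1].max()+s[:,1].min())/2,np.ptp(s[:,1])*1e3],[(e[:,1].max()+e[:,1].min())/2,np.ptp(e[:,1])*1e3],lo-L[nm][0]/1e3,hi-L[nm][1]/1e3))
    print(z)
    for o in out: print(o[0],np.round(o[1],1),o[2],np.round(o[3],4),np.round(o[4],4),np.round(o[5:],4))
E
python3 beds.py
cat > tools.py <<'E'
from h import *
c=load('w1'); im=c['frame']; hsv=cv2.cvtColor(im,cv2.COLOR_BGR2HSV); H,S,V=cv2.split(hsv)
notgreen=((S<70)&(V>90)|(H>80)|(H<38)).astype(np.uint8)
def blob(m,box):
    k=np.zeros_like(m); x0,y0,x1,y1=box; k[y0:y1,x0:x1]=m[y0:y1,x0:x1]
    n,l,st,ce=cv2.connectedComponentsWithStats(k); i=1+np.argmax(st[1:,4]); return l==i
def pts(M,z): r,q=np.where(M); return w(c,np.c_[q,r],z)[:,:2]
def rect(P):
    cn,wh,a=cv2.minAreaRect((P*1e3).astype(np.float32)); return np.round(cn,1),np.round(wh,1),round(a,1)
def fitdir(P,Q):
    d=Q.mean(0)-P.mean(0); return d/np.linalg.norm(d)
bright=((V>110)&(S<60)).astype(np.uint8)
yel=((H>18)&(H<34)&(S>120)&(V>60)).astype(np.uint8); red=(((H<8)|(H>172))&(S>120)&(V>60)).astype(np.uint8)
print('meter yel',rect(pts(blob(yel,(130,150,215,260)),.022)))
y=blob(yel,(235,135,265,215)); y2=blob(yel,(265,135,300,215)); j=blob(bright,(240,60,300,122))
print('pli handles',rect(pts(y,.0065)),rect(pts(y2,.0065)),'jaw',rect(pts(j,.0065)))
r=blob(red,(340,180,395,275)); s=blob(bright,(355,140,395,200))
print('drv',rect(pts(r,.014)),'shaft',rect(pts(s,.014)))
b=blob(bright,(440,95,500,235)); print('spa',rect(pts(b,.009)))
P=pts(b,.009); 
for lo in np.arange(.46,.66,.01):
    q=P[(P[:,0]>=lo)&(P[:,0]<lo+.01)]
    if len(q): print(round(lo,3),q[:,1].min().round(4),q[:,1].max().round(4))
for n,m in dict(r=r,s=s,b=b,j=j,y=y,y2=y2).items(): print(n,m.sum())
E
python3 tools.py
```

```text
spanner [ 179   40   56  150 5170]
pliers [ 266   36   53  156 6369]
meter [ 337   62   63  111 6442]
driver [ 423   37   40  152 3602]
0.02
spanner 163.9 168 [ 0.3558 27.0585] [ 0.3618 52.6388] [0.5631 0.559 ]
pliers 170.2 175 [ 0.2679 61.9861] [ 0.267  38.5534] [0.5628 0.558 ]
meter 121.3 124 [ 0.1812 67.4938] [ 0.1808 67.2951] [0.5612 0.5585]
driver 165.5 170 [ 0.0926 34.2913] [ 0.0914 12.3794] [0.5609 0.5564]
0.03
spanner 159.4 168 [ 0.3524 26.313 ] [ 0.3583 51.1886] [0.5653 0.5567]
pliers 165.6 175 [ 0.2669 60.2794] [ 0.2661 37.5297] [0.5651 0.5556]
meter 117.9 124 [ 0.1826 65.6507] [ 0.1822 65.5092] [0.5629 0.5568]
driver 160.9 170 [ 0.0965 33.3466] [ 0.0953 12.0384] [0.5631 0.554 ]
0.04
spanner 154.8 168 [ 0.349  25.5675] [ 0.3547 49.7384] [0.5676 0.5544]
pliers 160.9 175 [ 0.266  58.5727] [ 0.2652 36.5038] [0.5674 0.5532]
meter 114.6 124 [ 0.184  63.8067] [ 0.1836 63.7197] [0.5645 0.5551]
driver 156.3 170 [ 0.1012 34.174 ] [ 0.0992 11.6973] [0.5653 0.5516]
0.05
spanner 150.3 168 [ 0.3456 24.822 ] [ 0.3512 48.2882] [0.5698 0.5521]
pliers 156.2 175 [ 0.265  56.8659] [ 0.2642 35
[... 220 characters left out ...]
)
pli handles (array([ 521.6, -165.3]), array([16. , 65.5]), 83.2) (array([ 517.3, -197.4]), array([16. , 65.8]), 82.3) jaw (array([ 616.8, -191.2]), array([26. , 59.3]), 89.9)
drv (array([ 449.3, -307.7]), array([27.9, 98. ]), 83.6) shaft (array([ 524.9, -315.2]), array([ 6.5, 58.1]), 83.9)
spa (array([ 530.7, -430.7]), array([149.2,  38.7]), 5.1)
0.46 -0.4363 -0.4171
0.47 -0.4366 -0.4175
0.48 -0.4374 -0.4178
0.49 -0.4377 -0.4182
0.5 -0.4379 -0.4188
0.51 -0.4385 -0.4192
0.52 -0.439 -0.4196
0.53 -0.4395 -0.4198
0.54 -0.4398 -0.4204
0.55 -0.4401 -0.4202
0.56 -0.4469 -0.4166
0.57 -0.4462 -0.4084
0.58 -0.445 -0.4061
0.59 -0.4436 -0.4054
0.6 -0.4399 -0.4234
r 1332
s 254
b 2047
j 801
y 562
y2 550
```

```bash
sed -i 's/g>95/g>62/; s/(.02,.03,.04,.05)/(.01,.015,.02,.025)/' beds.py; python3 beds.py
python3 - <<'E'
from h import *
c=load('side0'); g=c['frame'].min(2)
m=(g>62).astype(np.uint8); k=np.zeros_like(m); cv2.fillPoly(k,[np.array([(262,200),(316,218),(243,320),(182,288)])],1); m*=k
n,l,st,ce=cv2.connectedComponentsWithStats(m)
for i in range(1,n):
    if st[i,4]>150:
        r,q=np.where(l==i); 
        for z in (.01,.02,.03):
            cn,wh,a=cv2.minAreaRect((w(c,np.c_[q,r],z)[:,:2]*1e3).astype(np.float32)); print(st[i],z,np.round(cn,1),np.round(wh,1),round(a,1))
E
```

```text
spanner [  178    36   286   157 26623]
0.01
spanner 176.2 168 [2.221000e-01 3.033324e+02] [2.367000e-01 3.123305e+02] [0.5572 0.5654]
0.015
spanner 173.9 168 [2.22300e-01 2.99266e+02] [2.366000e-01 3.081434e+02] [0.5584 0.5642]
0.02
spanner 171.5 168 [2.224000e-01 2.951995e+02] [2.366000e-01 3.039564e+02] [0.5595 0.563 ]
0.025
spanner 169.1 168 [2.226000e-01 2.911331e+02] [2.366000e-01 2.998298e+02] [0.5607 0.5618]
[253 208  50  24 475] 0.01 [565.4  88.2] [160.9  48.9] 0.2
[253 208  50  24 475] 0.02 [560.4  94.8] [159.2  48.4] 0.2
[253 208  50  24 475] 0.03 [555.4 101.4] [157.5  47.9] 0.2
[237 226  47  31 885] 0.01 [565.9 177.1] [ 75.2 123.3] 89.9
[237 226  47  31 885] 0.02 [560.9 182.8] [ 74.4 122. ] 89.9
[237 226  47  31 885] 0.03 [555.9 188.5] [ 73.6 120.7] 89.9
[ 214  250   60   36 1030] 0.01 [564.9 267.3] [174.1  63.4] 5.7
[ 214  250   60   36 1030] 0.02 [560.  272.1] [172.3  62.7] 5.7
[ 214  250   60   36 1030] 0.03 [555.  276.8] [170.4  62.1] 5.7
[188 273  63  35 981] 0.01 [566.  358.9] [167.4  58.3] 0.3
[188 273  63  35 981] 0.02 [561.  362.7] [165.6  57.7] 0.3
[188 273  63  35 981] 0.03 [556.  366.5] [163.9  57.1] 0.3
```

Poses found (x, y, yaw):

| Item | x (m) | y (m) | yaw |
|---|---|---|---|
| driver | .474 | -.310 | -5.9° |
| pliers | .566 | -.186 | -6.2° |
| spanner | .533 | -.430 | -2.5° |
| meter | .485 | -.074 | +4.7° |

The beds lie at x≈.560 with y = .093 (driver), .181 (meter), .269 (pliers) and .357 (spanner), yaw ≈ -.5°. The rim is at z≈.02. I take the driver first.

Request:
move_arm(
  commands=[
    [[-0.04,0.9,0],0],
    [[-0.04,0.9,0],0],
    [[-0.04,0.9,0],0],
    [[-0.04,0.9,0],0],
    [[-0.04,0.9,0],0],
    [[-0.04,0.9,0],0],
    [[-0.04,0.9,0],0],
    [[-0.04,0.9,0],0],
  ],
)

```text
t: 3.33
position: [0.4744, -0.0459, 0.2924]
eef_rot: [0.0, 1.0, -0.003, 0.0]
ft_force: [-0.5, -0.6, 0.4]
opening: 1.003
grasp_force: 0.0
```

Request:
move_arm(
  commands=[
    [[0,0.9,0],0.032],
    [[0,0.9,0],0.032],
    [[0,0.9,0],0.032],
    [[0,0.9,0],0.032],
    [[0,0.9,0],0.032],
    [[0,0.9,0],0.032],
    [[0,0.9,0],0.032],
    [[0,0.9,0.5],0.032],
    [[0,0.9,0.5],0.032],
    [[0,0.9,0.5],0.032],
    [[0,0.9,0.5],0.032],
  ],
)

```text
t: 4.25
position: [0.4733, -0.3109, 0.139]
eef_rot: [-0.001, 0.999, -0.051, -0.001]
ft_force: [0.3, -0.4, -0.3]
opening: 1.004
grasp_force: 0.0
```

Run:
```python
from h import *
c=snap('wrist','w3'); s=robot.sense(); print(s['t'],s['position'],s['eef_rot'])
```

```text
4.3 [ 0.47263753 -0.31015155  0.13583341] [-0.00246835  0.99868693 -0.05105751 -0.00338481]
```

View pics/w3.png

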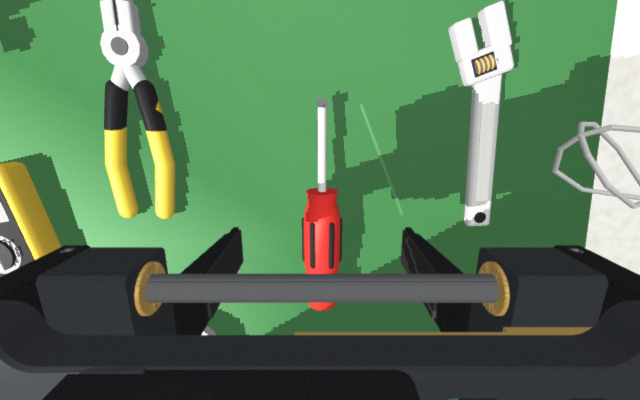

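The driver handle is centred between the fingers at (322,230), with its tip at (322,101), and is aligned. Next: descend, grip, lift.

Request:
move_arm(
  commands=[
    [[0,0,0.1],0],
    [[0,0,0.185],0],
    [[0,0,0.185],0],
    [[0,0,0.185],0],
  ],
)

```text
t: 4.63
position: [0.475, -0.3112, 0.0872]
eef_rot: [-0.0, 0.999, -0.051, -0.001]
ft_force: [0.3, -0.2, 0.5]
opening: 1.002
grasp_force: 0.0
```

Run:
```python
from h import *
s=robot.sense(); print(s['t'],s['position'],s['ft_force'],s['opening'])
c=load('w3'); print(w(c,[(322,100.5),(321,190)],.014))
```

```text
4.6333 [ 0.47503191 -0.31117627  0.08723904] [ 0.28754555 -0.16140788  0.45215099] 1.0016019481167318
[[ 0.55711297 -0.31941566  0.014     ]
 [ 0.49623074 -0.31243869  0.014     ]]
```

Request:
move_arm(
  commands=[
    [[0,0,0.02],0],
    [[0,0,0.02],0],
    [[0,0,0.02],0],
  ],
)

```text
t: 4.88
position: [0.4757, -0.3112, 0.082]
eef_rot: [0.001, 0.999, -0.05, 0.001]
ft_force: [-0.0, -0.6, -0.6]
opening: 0.999
grasp_force: 0.0
```

Request:
move_arm(
  commands=[
    [[0,0,0],0],
    [[0,0,0],0],
    [[0,0,0],0],
    [[0,0,0],0],
    [[0,0,0],0],
    [[0,0,0],0],
    [[0,0,0],0],
    [[0,0,0],0],
  ],
  hand=-1,
  grip_force=25,
)

```text
t: 5.55
position: [0.4755, -0.3109, 0.0807]
eef_rot: [0.0, 0.999, -0.05, -0.0]
ft_force: [-0.4, 0.1, 0.0]
opening: 0.492
grasp_force: 0.0
```

Request:
move_arm(
  commands=[
    [[0,0,0],0],
    [[0,0,0],0],
    [[0,0,0],0],
    [[0,0,0],0],
    [[0,0,0],0],
    [[0,0,0],0],
  ],
)

```text
t: 6.05
position: [0.4755, -0.3109, 0.0807]
eef_rot: [0.0, 0.999, -0.05, 0.0]
ft_force: [-0.5, 0.3, -0.6]
opening: 0.293
grasp_force: 25.0
```

Request:
move_arm(
  commands=[
    [[0,0,-0.05],0],
    [[0,0,-0.15],0],
    [[0,0,-0.27],0],
    [[0,0,-0.4],0],
    [[0,0,-0.4],0],
    [[0,0,-0.4],0],
  ],
)

```text
t: 6.55
position: [0.4758, -0.3111, 0.2026]
eef_rot: [0.001, 0.999, -0.05, 0.002]
ft_force: [-0.9, 1.0, -0.9]
opening: 0.294
grasp_force: 25.0
```

```bash
cat >> h.py <<'E'
def go(x,y,z,yaw):
    s=robot.sense(); q=s['eef_rot']; p=s['position']; psi=2*np.arctan2(q[2],q[1]); psi=(psi+np.pi)%(2*np.pi)-np.pi
    d=np.array([x,y,z])-p; cx,sx=np.cos(psi),np.sin(psi)
    r=[(d[0]*cx+d[1]*sx)/.3,(d[0]*sx-d[1]*cx)/.3,-d[2]/.3,-(np.radians(yaw)-psi)/np.pi]
    print('t',round(s['t'],2),'pos',p.round(4),'psi',round(np.degrees(psi),2),'open',round(s['opening'],3),'f',s['ft_force'].round(1),'-> shares',np.round(r,3))
E
python3 - <<'E'
from h import *
go(.560,.0928,.2,-.5)
E
```

```text
t 6.55 pos [ 0.4758 -0.3111  0.2026] psi -5.75 open 0.294 f [-0.9  1.  -0.9] -> shares [ 0.144 -1.368  0.009 -0.029]
```

Request:
move_arm(
  commands=[
    [[0.07,-0.68,0],-0.029],
    [[0.07,-0.68,0],-0.029],
    [[0.07,-0.68,0],-0.029],
    [[0.07,-0.68,0],-0.029],
    [[0.07,-0.68,0],-0.029],
    [[0.07,-0.68,0],-0.029],
    [[0.07,-0.68,0],-0.029],
  ],
)

```text
t: 7.13
position: [0.5167, -0.1081, 0.1993]
eef_rot: [-0.0, 1.0, -0.003, -0.001]
ft_force: [0.3, 0.4, -1.3]
opening: 0.291
grasp_force: 25.0
```

Request:
move_arm(
  commands=[
    [[0.14,-0.67,0],0],
    [[0.14,-0.67,0],0],
    [[0.14,-0.67,0],0],
    [[0.14,-0.67,0],0],
    [[0.14,-0.67,0],0],
    [[0.14,-0.67,0],0],
    [[0.14,-0.67,0],0],
    [[0.14,-0.67,0],0],
  ],
)

```text
t: 7.8
position: [0.5606, 0.0894, 0.1998]
eef_rot: [0.0, 1.0, -0.005, -0.001]
ft_force: [0.8, 0.3, -0.6]
opening: 0.29
grasp_force: 25.0
```

Run:
```python
from h import *
c=snap('wrist','w4'); go(.560,.0928,.13,-.5)
```

```text
t 7.85 pos [0.5606 0.089  0.2   ] psi -0.62 open 0.29 f [ 0.8 -0.  -1.5] -> shares [-0.002 -0.013  0.233 -0.001]
```

View pics/w4.png

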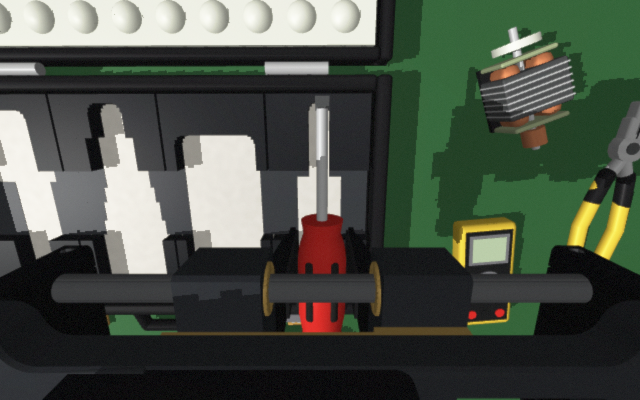

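The held driver is at (321,220). The narrow slot spans columns about 309-329 and the wide part about 298-341, with the trough's upper edge at row ~170.

Run:
```python
from h import *
c=load('w4'); print(w(c,[(309,125),(329,125),(298,190),(341,190),(319,96),(185,190),(260,190),(222,135),(60,171)],.02).round(4)[:, :2].tolist())
g=c['frame'].min(2); print(g[125,300:345].tolist()); print(g[190,286:350].tolist()); print(g[85:120,316].tolist())
go(.560,.0928,.13,-.5)
```

```text
[[0.6282, 0.0996], [0.628, 0.0825], [0.5713, 0.1107], [0.5709, 0.0718], [0.6516, 0.0907], [0.5724, 0.2127], [0.5717, 0.145], [0.6206, 0.1747], [0.5908, 0.3214]]
[42, 42, 41, 42, 42, 42, 39, 34, 65, 132, 139, 143, 144, 142, 141, 145, 174, 206, 220, 235, 230, 216, 199, 181, 163, 138, 112, 113, 161, 72, 43, 40, 42, 40, 41, 42, 41, 41, 42, 41, 42, 45, 42, 42, 40]
[62, 62, 61, 62, 61, 60, 61, 62, 62, 60, 67, 121, 212, 219, 218, 219, 219, 217, 217, 218, 218, 216, 216, 218, 217, 218, 215, 217, 215, 210, 158, 110, 112, 118, 121, 125, 126, 123, 119, 116, 110, 134, 209, 218, 218, 219, 219, 218, 216, 215, 213, 214, 213, 211, 176, 89, 61, 59, 60, 60, 61, 61, 57, 60]
[32, 33, 27, 27, 19, 17, 16, 11, 29, 43, 61, 82, 84, 85, 81, 82, 81, 82, 80, 81, 85, 86, 92, 115, 142, 160, 173, 175, 177, 177, 175, 172, 173, 174, 172]
t 7.85 pos [0.5606 0.089  0.2   ] psi -0.62 open 0.29 f [ 0.8 -0.  -1.5] -> shares [-0.002 -0.013  0.233 -0.001]
```

Request:
move_arm(
  commands=[
    [[0,-0.007,0.13],0],
    [[0,-0.007,0.25],0],
    [[0,-0.007,0.28],0],
    [[0,-0.007,0.28],0],
    [[0,-0.007,0.3],0],
    [[0,-0.007,0.3],0],
    [[0,-0.007,0.3],0],
  ],
)

```text
t: 8.43
position: [0.5613, 0.0924, 0.112]
eef_rot: [-0.0, 1.0, -0.005, 0.001]
ft_force: [0.4, 0.0, -0.3]
opening: 0.292
grasp_force: 25.0
```

Request:
move_arm(
  commands=[
    [[0,0,0.01],0],
    [[0,0,0.01],0],
    [[0,0,0.01],0],
  ],
)

```text
t: 8.68
position: [0.5608, 0.0927, 0.1082]
eef_rot: [0.0, 1.0, -0.005, 0.0]
ft_force: [0.2, 0.4, -0.4]
opening: 0.294
grasp_force: 25.0
```

Request:
move_arm(
  commands=[
    [[0,0,0.01],0],
    [[0,0,0.01],0],
    [[0,0,0.01],0],
  ],
)

```text
t: 8.93
position: [0.5607, 0.0927, 0.1046]
eef_rot: [0.0, 1.0, -0.005, -0.0]
ft_force: [-0.4, -0.0, -1.4]
opening: 0.296
grasp_force: 25.0
```

Request:
move_arm(
  commands=[
    [[0,0,0.01],0],
    [[0,0,0.01],0],
    [[0,0,0.01],0],
  ],
)

```text
t: 9.18
position: [0.5607, 0.0927, 0.1015]
eef_rot: [0.0, 1.0, -0.005, -0.0]
ft_force: [0.3, -0.5, -0.5]
opening: 0.294
grasp_force: 25.0
```

Request:
move_arm(
  commands=[
    [[0,0,0.01],0],
    [[0,0,0.01],0],
    [[0,0,0.01],0],
  ],
)

```text
t: 9.43
position: [0.5607, 0.0927, 0.0985]
eef_rot: [0.0, 1.0, -0.005, -0.0]
ft_force: [0.5, 0.7, -0.3]
opening: 0.291
grasp_force: 25.0
```

Run:
```python
from h import *
c=snap('wrist','w5'); d=snap('side','s5'); go(.560,.0928,.13,-.5)
cv2.imwrite('pics/s5c.png',np.hstack([cv2.resize(d['frame'][180:340,170:330],(400,400)),cv2.resize(c['frame'][60:310,195:445],(400,400))]))
```

```text
t 9.53 pos [0.5608 0.0927 0.0987] psi -0.54 open 0.295 f [-0.4  0.4 -0.9] -> shares [-0.003 -0.    -0.104 -0.   ]
```

View pics/s5c.png

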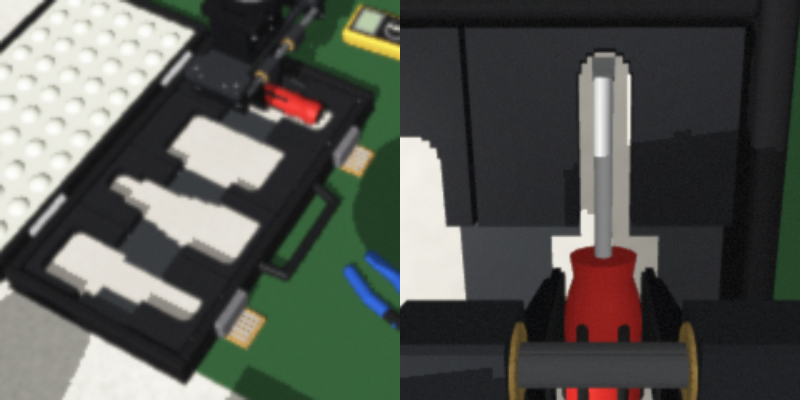

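The driver is centred in its slot in both views. I keep lowering.

Request:
move_arm(
  commands=[
    [[0,0,0.01],0],
    [[0,0,0.01],0],
    [[0,0,0.01],0],
  ],
)

```text
t: 9.78
position: [0.5607, 0.0927, 0.0955]
eef_rot: [0.0, 1.0, -0.005, -0.0]
ft_force: [-0.6, -0.4, -0.8]
opening: 0.293
grasp_force: 25.0
```

Request:
move_arm(
  commands=[
    [[0,0,0.01],0],
    [[0,0,0.01],0],
    [[0,0,0.01],0],
  ],
)

```text
t: 10.03
position: [0.5612, 0.0927, 0.0936]
eef_rot: [0.0, 1.0, -0.005, 0.001]
ft_force: [-1.8, -0.4, 10.1]
opening: 0.299
grasp_force: 25.0
```

Request:
move_arm(
  commands=[
    [[0,0,0.008],0],
    [[0,0,0.008],0],
    [[0,0,0.008],0],
  ],
)

```text
t: 10.28
position: [0.5616, 0.0927, 0.0923]
eef_rot: [-0.0, 1.0, -0.005, 0.002]
ft_force: [-3.0, -0.8, 22.9]
opening: 0.293
grasp_force: 25.0
```

Contact is at TCP z≈.0945, so the floor is about .014 above the mat. I ease up a little and release.

Request:
move_arm(
  commands=[
    [[0,0,-0.005],0],
    [[0,0,-0.005],0],
  ],
)

```text
t: 10.45
position: [0.561, 0.0927, 0.0924]
eef_rot: [0.0, 1.0, -0.005, 0.001]
ft_force: [-1.1, -0.1, 14.0]
opening: 0.295
grasp_force: 25.0
```

Request:
move_arm(
  commands=[
    [[0,0,0],0],
    [[0,0,0],0],
    [[0,0,0],0],
    [[0,0,0],0],
    [[0,0,0],0],
  ],
  hand=-0.05,
)

```text
t: 10.87
position: [0.561, 0.0926, 0.0919]
eef_rot: [0.0, 1.0, -0.005, 0.0]
ft_force: [-0.3, -0.5, 5.6]
opening: 0.473
grasp_force: 2.8
```

Request:
move_arm(
  commands=[
    [[0,0,-0.08],0],
    [[0,0,-0.2],0],
    [[0,0,-0.33],0],
    [[0,0,-0.4],0],
    [[0,0,-0.4],0],
    [[0,0,-0.4],0],
  ],
)

```text
t: 11.37
position: [0.5608, 0.0927, 0.2124]
eef_rot: [0.0, 1.0, -0.005, 0.001]
ft_force: [0.2, -0.0, -0.9]
opening: 0.478
grasp_force: 0.0
```

Run:
```python
from h import *
c=snap('wrist','w6'); go(.566,-.186,.2,-6.2)
cv2.imwrite('pics/w6c.png',c['frame'][60:340])
```

```text
t 11.42 pos [0.5604 0.0927 0.2112] psi -0.54 open 0.479 f [-0.  -0.3 -0.6] -> shares [0.027 0.929 0.037 0.031]
```

View pics/w6c.png

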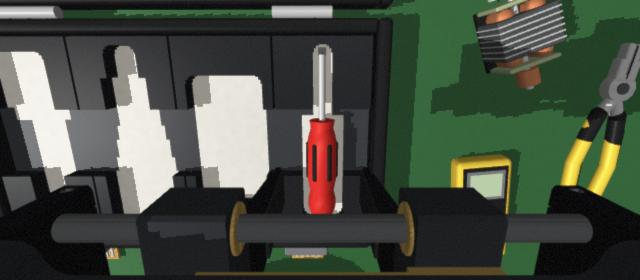

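The driver is seated: its red handle at (322,165) and shaft lie inside the slot. Next the pliers.

Request:
move_arm(
  commands=[
    [[0.027,0.93,0],0.031],
    [[0.027,0.93,0],0.031],
    [[0.027,0.93,0],0.031],
    [[0.027,0.93,0],0.031],
    [[0.027,0.93,0],0.031],
    [[0.027,0.93,0],0.031],
    [[0.027,0.93,0.1],0.031],
    [[0.027,0.93,0.2],0.031],
    [[0.027,0.93,0.25],0.031],
    [[0.027,0.93,0.25],0.031],
  ],
  hand=0.8,
)

```text
t: 12.25
position: [0.5643, -0.1864, 0.1317]
eef_rot: [-0.002, 0.999, -0.054, -0.004]
ft_force: [-0.8, 0.5, -0.2]
opening: 0.894
grasp_force: 0.0
```

Run:
```python
from h import *
c=snap('wrist','w7'); go(.566,-.186,.081,-6.2)
hsv=cv2.cvtColor(c['frame'],cv2.COLOR_BGR2HSV); H,S,V=cv2.split(hsv)
br=((V>105)&(S<70)).astype(np.uint8); br[:, :250]=0; br[:,400:]=0; br[235:]=0
n,l,st,ce=cv2.connectedComponentsWithStats(br); i=1+np.argmax(st[1:,4]); print(st[i])
r,q=np.where(l==i); cn,wh,a=cv2.minAreaRect((w(c,np.c_[q,r],.0065)[:,:2]*1e3).astype(np.float32)); print(cn,wh,a)
cv2.imwrite('pics/w7c.png',c['frame'][0:340])
```

```text
t 12.3 pos [ 0.5651 -0.1862  0.1339] psi -6.15 open 0.903 f [ 0.8 -0.3  0. ] -> shares [ 0.003 -0.001  0.176  0.   ]
[ 305  103   38   99 2662]
(611.9075927734375, -192.28933715820312) (26.14525604248047, 67.78302001953125) 84.7961196899414
```

View pics/w7c.png

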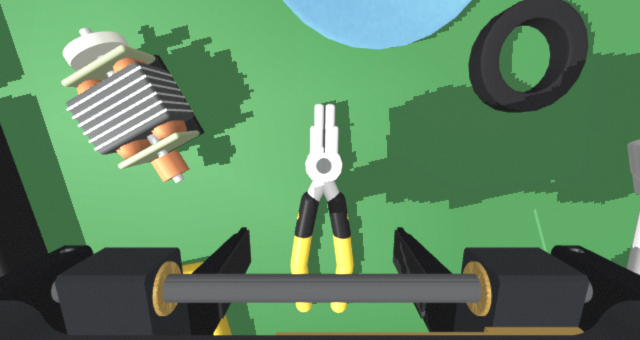

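The pliers are centred at (322,220), jaws forward, midway between the fingers. Descend and grip.

Request:
move_arm(
  commands=[
    [[0,0.003,0.1],0],
    [[0,0.003,0.15],0],
    [[0,0.003,0.177],0],
    [[0,0.003,0.177],0],
    [[0,0.003,0.177],0],
  ],
)

```text
t: 12.72
position: [0.5665, -0.1871, 0.0843]
eef_rot: [0.0, 0.999, -0.053, 0.0]
ft_force: [0.0, 0.3, 0.6]
opening: 0.899
grasp_force: 0.0
```

Request:
move_arm(
  commands=[
    [[0,0,0],0],
    [[0,0,0],0],
    [[0,0,0],0],
    [[0,0,0],0],
    [[0,0,0],0],
    [[0,0,0],0],
    [[0,0,0],0],
    [[0,0,0],0],
    [[0,0,0],0],
    [[0,0,0],0],
  ],
  hand=-1,
  grip_force=30,
)

```text
t: 13.55
position: [0.5661, -0.1873, 0.0838]
eef_rot: [0.0, 0.999, -0.053, -0.0]
ft_force: [-1.7, -0.0, 2.9]
opening: 0.394
grasp_force: 29.6
```

The pads catch only the upper half. I reopen slightly, go 3 mm lower and regrip.

Request:
move_arm(
  commands=[
    [[0,0,0],0],
    [[0,0,0],0],
    [[0,0,0.011],0],
    [[0,0,0.011],0],
    [[0,0,0.011],0],
  ],
  hand=0,
)

```text
t: 13.97
position: [0.5661, -0.1872, 0.0801]
eef_rot: [-0.0, 0.999, -0.053, -0.0]
ft_force: [-1.1, 0.1, 0.2]
opening: 0.499
grasp_force: 0.0
```

Request:
move_arm(
  commands=[
    [[0,0,0],0],
    [[0,0,0],0],
    [[0,0,0],0],
    [[0,0,0],0],
  ],
  hand=-1,
)

```text
t: 14.3
position: [0.5661, -0.1873, 0.0804]
eef_rot: [0.0, 0.999, -0.053, -0.0]
ft_force: [-0.6, -0.5, -0.4]
opening: 0.403
grasp_force: 29.7
```

Request:
move_arm(
  commands=[
    [[0,0,-0.05],0],
    [[0,0,-0.15],0],
    [[0,0,-0.27],0],
    [[0,0,-0.4],0],
    [[0,0,-0.4],0],
    [[0,0,-0.4],0],
  ],
)

```text
t: 14.8
position: [0.5666, -0.1874, 0.2024]
eef_rot: [0.001, 0.999, -0.053, 0.002]
ft_force: [-0.9, 0.6, -2.4]
opening: 0.404
grasp_force: 29.7
```

Run:
```python
from h import *
go(.5605,.269,.2,-.5)
```

```text
t 14.8 pos [ 0.5666 -0.1874  0.2024] psi -6.11 open 0.404 f [-0.9  0.6 -2.4] -> shares [-0.182 -1.511  0.008 -0.031]
```

Request:
move_arm(
  commands=[
    [[-0.09,-0.755,0],-0.031],
    [[-0.09,-0.755,0],-0.031],
    [[-0.09,-0.755,0],-0.031],
    [[-0.09,-0.755,0],-0.031],
    [[-0.09,-0.755,0],-0.031],
    [[-0.09,-0.755,0],-0.031],
    [[-0.09,-0.755,0],-0.031],
  ],
)

```text
t: 15.38
position: [0.5624, 0.0447, 0.1987]
eef_rot: [-0.0, 1.0, -0.003, -0.001]
ft_force: [0.7, -0.6, -1.7]
opening: 0.404
grasp_force: 29.7
```

Request:
move_arm(
  commands=[
    [[-0.017,-0.76,0],0],
    [[-0.017,-0.76,0],0],
    [[-0.017,-0.76,0],0],
    [[-0.017,-0.76,0],0],
    [[-0.017,-0.76,0],0],
    [[-0.017,-0.76,0],0],
    [[-0.017,-0.76,0],0],
    [[-0.017,-0.76,0.2],0],
    [[-0.017,-0.76,0.2],0],
    [[-0.017,-0.76,0.2],0],
  ],
)

```text
t: 16.22
position: [0.5587, 0.2674, 0.1353]
eef_rot: [0.002, 1.0, -0.005, -0.004]
ft_force: [-0.8, 0.2, -0.7]
opening: 0.404
grasp_force: 29.7
```

Run:
```python
from h import *
c=snap('wrist','w8'); go(.5605,.269,.097,-.5)
cv2.imwrite('pics/w8c.png',cv2.resize(c['frame'][50:320,200:440],None,fx=2,fy=2,interpolation=2))
```

```text
t 16.27 pos [0.5597 0.2677 0.1377] psi -0.57 open 0.407 f [ 0.4  1.2 -0.5] -> shares [ 0.003 -0.004  0.136 -0.   ]
```

View pics/w8c.png

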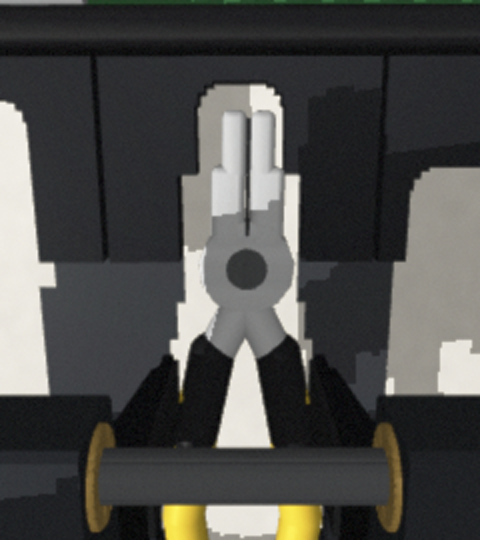

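The pliers are over their cut-out: slot centre at column ~240 of the crop, tool tip at ~249. I compute the offset.

Run:
```python
from h import *
c=load('w8'); f=lambda u,v:(200+u/2,50+v/2)
print('slot',w(c,[f(240.5,84),f(240.5,170),f(240,230)],.0298).round(4)[:,:2].tolist())
u=.1377-.0804+.0065; print('tool',w(c,[f(249,110),f(247,269)],u).round(4)[:,:2].tolist(), 'tip at TCP+81')
go(.5605,.270,.097,-.5)
```

```text
slot [[0.6462, 0.2671], [0.6208, 0.2674], [0.6021, 0.2677]]
tool [[0.6374, 0.265], [0.5966, 0.2659]] tip at TCP+81
t 16.27 pos [0.5597 0.2677 0.1377] psi -0.57 open 0.407 f [ 0.4  1.2 -0.5] -> shares [ 0.003 -0.008  0.136 -0.   ]
```

Request:
move_arm(
  commands=[
    [[0.01,-0.007,0.02],0],
    [[0.01,-0.007,0.07],0],
    [[0.01,-0.007,0.11],0],
    [[0.01,-0.007,0.125],0],
    [[0.01,-0.007,0.132],0],
    [[0.01,-0.007,0.138],0],
    [[0.01,-0.007,0.138],0],
    [[0.01,-0.007,0.138],0],
  ],
)

```text
t: 16.93
position: [0.5637, 0.271, 0.0995]
eef_rot: [-0.0, 1.0, -0.005, 0.0]
ft_force: [-0.2, -0.0, -1.3]
opening: 0.406
grasp_force: 29.7
```

Request:
move_arm(
  commands=[
    [[0,0,0.005],0],
    [[0,0,0.005],0],
    [[0,0,0.005],0],
  ],
)

```text
t: 17.18
position: [0.5635, 0.2709, 0.0977]
eef_rot: [-0.0, 1.0, -0.005, 0.0]
ft_force: [-0.6, -0.3, -1.8]
opening: 0.403
grasp_force: 29.7
```

Request:
move_arm(
  commands=[
    [[0,0.003,0.008],0],
    [[0,0.003,0.008],0],
    [[0,0.003,0.008],0],
  ],
)

```text
t: 17.43
position: [0.5634, 0.2699, 0.095]
eef_rot: [0.0, 1.0, -0.005, -0.0]
ft_force: [-0.3, -0.4, -1.9]
opening: 0.404
grasp_force: 29.7
```

Request:
move_arm(
  commands=[
    [[0,0,0.005],0],
    [[0,0,0.005],0],
    [[0,0,0.005],0],
  ],
)

```text
t: 17.68
position: [0.5635, 0.27, 0.0943]
eef_rot: [-0.0, 1.0, -0.005, 0.0]
ft_force: [-1.8, -0.3, 5.7]
opening: 0.404
grasp_force: 29.5
```

Contact is at the expected height. Release and lift.

Request:
move_arm(
  commands=[
    [[0,0,0],0],
    [[0,0,0],0],
    [[0,0,0],0],
    [[0,0,0],0],
  ],
  hand=0.1,
)

```text
t: 18.02
position: [0.5635, 0.27, 0.0935]
eef_rot: [0.0, 1.0, -0.005, -0.0]
ft_force: [0.9, -0.3, -0.8]
opening: 0.544
grasp_force: 0.0
```

Request:
move_arm(
  commands=[
    [[0,0,-0.05],0],
    [[0,0,-0.15],0],
    [[0,0,-0.28],0],
    [[0,0,-0.4],0],
    [[0,0,-0.4],0],
    [[0,0,-0.4],0],
  ],
)

```text
t: 18.52
position: [0.5639, 0.2702, 0.2156]
eef_rot: [-0.001, 1.0, -0.005, 0.002]
ft_force: [0.4, 0.1, -1.4]
opening: 0.549
grasp_force: 0.0
```

Run:
```python
from h import *
c=snap('wrist','w9'); go(.533,-.430,.22,-2.5)
cv2.imwrite('pics/w9c.png',cv2.resize(c['frame'][50:320,140:460],None,fx=1.8,fy=1.8,interpolation=2))
```

```text
t 18.57 pos [0.5633 0.27   0.2138] psi -0.53 open 0.551 f [ 0.2 -0.6 -0.4] -> shares [-0.08   2.334 -0.021  0.011]
```

View pics/w9c.png

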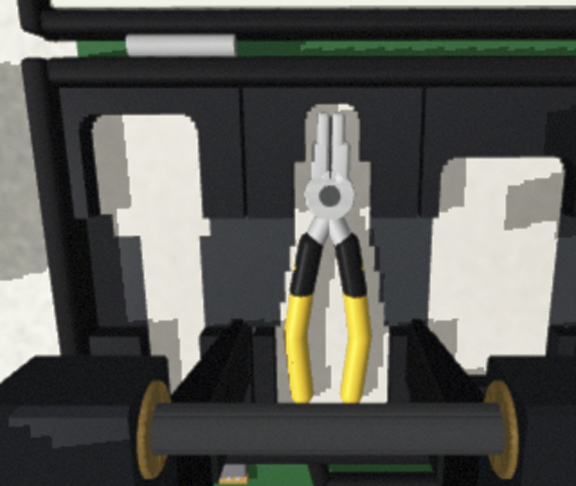

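The pliers lie inside their cut-out. Next the spanner. One picture is left, so I check by numbers.

Request:
move_arm(
  commands=[
    [[-0.03,0.95,0],0],
    [[-0.03,0.95,0],0],
    [[-0.03,0.95,0],0],
    [[-0.03,0.95,0],0],
    [[-0.03,0.95,0],0],
    [[-0.03,0.95,0],0],
    [[-0.03,0.95,0],0],
    [[-0.03,0.95,0],0],
  ],
  hand=0.6,
)

```text
t: 19.23
position: [0.5512, -0.0199, 0.212]
eef_rot: [0.0, 1.0, -0.007, -0.001]
ft_force: [-0.6, -0.0, 0.5]
opening: 0.807
grasp_force: 0.0
```

Request:
move_arm(
  commands=[
    [[-0.03,0.95,0],0],
    [[-0.03,0.95,0],0],
    [[-0.03,0.95,0],0],
    [[-0.03,0.95,0],0],
    [[-0.03,0.95,0],0],
    [[-0.03,0.95,0],0],
    [[-0.03,0.95,0],0],
    [[-0.03,0.95,0],0],
  ],
)

```text
t: 19.9
position: [0.5395, -0.3049, 0.2117]
eef_rot: [0.0, 1.0, -0.007, -0.001]
ft_force: [-1.0, -0.2, -0.7]
opening: 0.8
grasp_force: 0.0
```

Request:
move_arm(
  commands=[
    [[-0.02,0.43,0],0.011],
    [[-0.02,0.43,0],0.011],
    [[-0.02,0.43,0],0.011],
    [[-0.02,0.43,0],0.011],
    [[-0.02,0.43,0.1],0.011],
    [[-0.02,0.43,0.2],0.011],
    [[-0.02,0.43,0.22],0.011],
    [[-0.02,0.43,0.22],0.011],
  ],
)

```text
t: 20.57
position: [0.5325, -0.4273, 0.1445]
eef_rot: [-0.002, 1.0, -0.022, -0.002]
ft_force: [-0.0, -0.6, 0.1]
opening: 0.802
grasp_force: 0.0
```

Run:
```python
from h import *
c=snap('wrist','w10'); go(.533,-.430,.081,-2.5)
hsv=cv2.cvtColor(c['frame'],cv2.COLOR_BGR2HSV); H,S,V=cv2.split(hsv)
br=((S<70)&(V>70)).astype(np.uint8); br[:, :240]=0; br[:,400:]=0; br[255:]=0
n,l,st,ce=cv2.connectedComponentsWithStats(br); i=1+np.argmax(st[1:,4]); print(st[i])
r,q=np.where(l==i); P=w(c,np.c_[q,r],.009)[:,:2]
for lo in np.arange(.48,.64,.01):
    k=P[(P[:,0]>=lo)&(P[:,0]<lo+.01)]
    if len(k): print(round(lo+.005,3),k[:,1].min().round(4),k[:,1].max().round(4))
print(P.min(0),P.max(0))
```

```text
t 20.62 pos [ 0.5331 -0.4279  0.1467] psi -2.48 open 0.803 f [-0.   0.1  0.4] -> shares [-0.     0.007  0.219  0.   ]
[ 292  117   58  138 3834]
0.495 -0.44 -0.4344
0.505 -0.4402 -0.4224
0.515 -0.4405 -0.4229
0.525 -0.4408 -0.4233
0.535 -0.4419 -0.4238
0.545 -0.4421 -0.4243
0.555 -0.4424 -0.4184
0.565 -0.4486 -0.4152
0.575 -0.4479 -0.4121
0.585 -0.446 -0.4092
0.595 -0.4433 -0.408
0.605 -0.4407 -0.4278
[ 0.49975168 -0.44858185] [ 0.60562457 -0.4080101 ]
```

Request:
move_arm(
  commands=[
    [[-0.007,0.01,0.1],0],
    [[-0.007,0.01,0.17],0],
    [[-0.007,0.01,0.2],0],
    [[-0.007,0.01,0.21],0],
    [[-0.007,0.01,0.21],0],
    [[-0.007,0.01,0.21],0],
  ],
  hand=-0.3,
)

```text
t: 21.12
position: [0.5314, -0.4319, 0.0862]
eef_rot: [0.001, 1.0, -0.022, 0.001]
ft_force: [1.4, 0.7, -0.2]
opening: 0.439
grasp_force: 0.0
```

Run:
```python
from h import *
go(.531,-.431,.0797,-2.5)
```

```text
t 21.12 pos [ 0.5314 -0.4319  0.0862] psi -2.5 open 0.439 f [ 1.4  0.7 -0.2] -> shares [-0.001 -0.003  0.022  0.   ]
```

Request:
move_arm(
  commands=[
    [[0,0,0.01],0],
    [[0,0,0.019],0],
    [[0,0,0.019],0],
    [[0,0,0.019],0],
  ],
)

```text
t: 21.45
position: [0.5308, -0.4317, 0.0791]
eef_rot: [0.0, 1.0, -0.022, 0.0]
ft_force: [0.2, -0.6, 0.5]
opening: 0.346
grasp_force: 0.0
```

Request:
move_arm(
  commands=[
    [[0,0,0],0],
    [[0,0,0],0],
    [[0,0,0],0],
    [[0,0,0],0],
    [[0,0,0],0],
    [[0,0,0],0],
    [[0,0,0],0],
  ],
  hand=-1,
  grip_force=35,
)

```text
t: 22.03
position: [0.5307, -0.4317, 0.0791]
eef_rot: [0.0, 1.0, -0.022, 0.0]
ft_force: [-0.6, -0.1, 1.7]
opening: 0.186
grasp_force: 35.0
```

Request:
move_arm(
  commands=[
    [[0,0,-0.05],0],
    [[0,0,-0.15],0],
    [[0,0,-0.27],0],
    [[0,0,-0.42],0],
    [[0,0,-0.42],0],
    [[0,0,-0.42],0],
  ],
)

```text
t: 22.53
position: [0.5311, -0.432, 0.2076]
eef_rot: [0.002, 1.0, -0.022, 0.002]
ft_force: [0.3, -0.7, -1.8]
opening: 0.184
grasp_force: 35.0
```

Request:
move_arm(
  commands=[
    [[0,-0.9,0],-0.011],
    [[0,-0.9,0],-0.011],
    [[0,-0.9,0],-0.011],
    [[0,-0.9,0],-0.011],
    [[0,-0.9,0],-0.011],
    [[0,-0.9,0],-0.011],
    [[0,-0.9,0],-0.011],
    [[0,-0.9,0],-0.011],
  ],
)

```text
t: 23.2
position: [0.5417, -0.1576, 0.2032]
eef_rot: [-0.001, 1.0, -0.003, -0.002]
ft_force: [0.1, 1.0, -1.6]
opening: 0.188
grasp_force: 35.0
```

Request:
move_arm(
  commands=[
    [[0,-0.9,0],0],
    [[0,-0.9,0],0],
    [[0,-0.9,0],0],
    [[0,-0.9,0],0],
    [[0,-0.9,0],0],
    [[0,-0.9,0],0],
    [[0,-0.9,0],0],
    [[0,-0.9,0],0],
  ],
)

```text
t: 23.87
position: [0.5444, 0.1114, 0.2033]
eef_rot: [-0.0, 1.0, -0.003, -0.001]
ft_force: [-0.2, 0.4, -0.8]
opening: 0.181
grasp_force: 35.0
```

Run:
```python
from h import *
go(.5595,.3565,.14,-.5)
```

```text
t 23.87 pos [0.5444 0.1114 0.2033] psi -0.33 open 0.181 f [-0.2  0.4 -0.8] -> shares [ 0.046 -0.817  0.211  0.001]
```

Request:
move_arm(
  commands=[
    [[0.046,-0.817,0],0],
    [[0.046,-0.817,0],0],
    [[0.046,-0.817,0],0],
    [[0.046,-0.817,0],0],
    [[0.046,-0.817,0],0],
    [[0.046,-0.817,0],0],
    [[0.046,-0.817,0.1],0],
    [[0.046,-0.817,0.2],0],
    [[0.046,-0.817,0.2],0],
    [[0.046,-0.817,0.2],0],
  ],
)

```text
t: 24.7
position: [0.5609, 0.3519, 0.1427]
eef_rot: [0.001, 1.0, -0.005, -0.002]
ft_force: [0.6, 0.7, -1.0]
opening: 0.186
grasp_force: 35.0
```

Run:
```python
from h import *
c=snap('wrist','w11'); go(.5595,.3565,.097,-.5)
d=snap('side','s11')
cv2.imwrite('pics/w11c.png',cv2.resize(c['frame'][50:320,200:440],None,fx=2,fy=2,interpolation=2))
```

```text
t 24.75 pos [0.5616 0.3522 0.1446] psi -0.59 open 0.183 f [ 0.4 -0.1 -0.8] -> shares [-0.007 -0.014  0.159 -0.   ]
```

View pics/w11c.png

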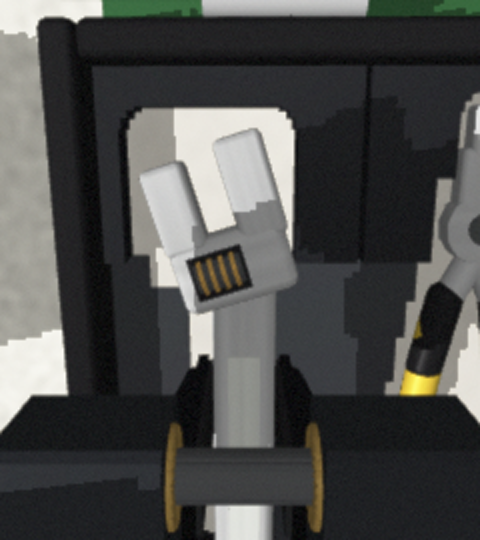

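The spanner is over its cut-out. The slot head spans columns ~125-295 of the crop with its end at row 107; the tool head spans 141-297 with its end at row 128. I compute the offset.

Run:
```python
from h import *
c=load('w11'); f=lambda u,v:(200+u/2,50+v/2)
s=w(c,[f(126,180),f(295,180),f(210,107)],.0298).round(4)[:,:2]; print('slot',s.tolist(),'bed y from L,R',s[0,1]-.036,s[1,1]+.022,'x',s[2,0]-.083)
u=.1446-.0791+.012; print('tool',w(c,[f(141,175),f(297,285),f(240,128)],u).round(4)[:,:2].tolist()); print('handle',w(c,[f(215,330),f(273,330)],u-.003).round(4)[:,:2].tolist())
```

```text
slot [[0.6202, 0.3893], [0.6196, 0.3343], [0.6426, 0.3614]] bed y from L,R 0.3533 0.3563 x 0.5596
tool [[0.6245, 0.3766], [0.596, 0.3375], [0.6355, 0.3519]]
handle [[0.583, 0.3593], [0.5828, 0.3436]]
```

Request:
move_arm(
  commands=[
    [[-0.003,-0.012,0.05],0],
    [[-0.003,-0.012,0.1],0],
    [[-0.003,-0.012,0.13],0],
    [[-0.003,-0.012,0.145],0],
    [[-0.003,-0.012,0.152],0],
    [[-0.003,-0.012,0.157],0],
    [[-0.003,-0.012,0.157],0],
    [[-0.003,-0.012,0.157],0],
  ],
)

```text
t: 25.47
position: [0.5606, 0.3567, 0.0985]
eef_rot: [-0.0, 1.0, -0.005, 0.0]
ft_force: [-0.6, -0.5, -1.6]
opening: 0.182
grasp_force: 35.0
```

Run:
```python
from h import *
go(.5605,.3555,.0925,-.5)
```

```text
t 25.47 pos [0.5606 0.3567 0.0985] psi -0.54 open 0.182 f [-0.6 -0.5 -1.6] -> shares [-0.     0.004  0.02  -0.   ]
```

Request:
move_arm(
  commands=[
    [[0,0.004,0.008],0],
    [[0,0.004,0.012],0],
    [[0,0.004,0.012],0],
  ],
)

```text
t: 25.72
position: [0.5602, 0.3554, 0.0941]
eef_rot: [0.0, 1.0, -0.005, -0.0]
ft_force: [-0.8, 0.2, -2.3]
opening: 0.186
grasp_force: 35.0
```

Request:
move_arm(
  commands=[
    [[0,0,0.006],0],
    [[0,0,0.006],0],
    [[0,0,0.006],0],
  ],
)

```text
t: 25.97
position: [0.5604, 0.3555, 0.093]
eef_rot: [-0.0, 1.0, -0.005, 0.0]
ft_force: [-2.4, -1.9, 4.6]
opening: 0.184
grasp_force: 35.0
```

Request:
move_arm(
  commands=[
    [[0,0,0],0],
    [[0,0,0],0],
    [[0,0,0],0],
    [[0,0,0],0],
    [[0,0,0],0],
  ],
  hand=-0.25,
)

```text
t: 26.38
position: [0.5603, 0.3555, 0.0922]
eef_rot: [0.0, 1.0, -0.005, -0.0]
ft_force: [-0.0, 0.8, 0.4]
opening: 0.371
grasp_force: 0.0
```

Request:
move_arm(
  commands=[
    [[0,0,-0.05],0],
    [[0,0,-0.15],0],
    [[0,0,-0.28],0],
    [[0,0,-0.4],0],
    [[0,0,-0.4],0],
    [[0,0,-0.4],0],
  ],
)

```text
t: 26.88
position: [0.5607, 0.3557, 0.2145]
eef_rot: [-0.001, 1.0, -0.005, 0.002]
ft_force: [-0.7, -0.1, -0.1]
opening: 0.38
grasp_force: 0.0
```

Run:
```python
from h import *
c=snap('wrist','w12'); go(.485,-.074,.2,4.7)
```

```text
t 26.93 pos [0.5602 0.3554 0.2126] psi -0.53 open 0.372 f [-0.4 -0.1 -0.1] -> shares [-0.237  1.434  0.042 -0.029]
```

Request:
move_arm(
  commands=[
    [[-0.12,0.717,0],0],
    [[-0.12,0.717,0],0],
    [[-0.12,0.717,0],0],
    [[-0.12,0.717,0],0],
    [[-0.12,0.717,0],0],
    [[-0.12,0.717,0],0],
    [[-0.12,0.717,0],0],
  ],
  hand=1,
)

```text
t: 27.52
position: [0.5216, 0.1383, 0.2112]
eef_rot: [0.0, 1.0, -0.006, -0.001]
ft_force: [1.4, 0.4, 0.4]
opening: 0.808
grasp_force: 0.0
```

Request:
move_arm(
  commands=[
    [[-0.12,0.717,0],-0.029],
    [[-0.12,0.717,0],-0.029],
    [[-0.12,0.717,0],-0.029],
    [[-0.12,0.717,0],-0.029],
    [[-0.12,0.717,0],-0.029],
    [[-0.12,0.717,0],-0.029],
    [[-0.12,0.717,0.05],-0.029],
    [[-0.12,0.717,0.05],-0.029],
    [[-0.12,0.717,0.05],-0.029],
  ],
)

```text
t: 28.27
position: [0.4844, -0.0731, 0.1965]
eef_rot: [-0.0, 0.999, 0.041, -0.001]
ft_force: [1.3, -0.5, 0.1]
opening: 0.999
grasp_force: 0.0
```

Run:
```python
from h import *
c=snap('wrist','w13'); go(.485,-.074,.081,4.7)
H,S,V=cv2.split(cv2.cvtColor(c['frame'],cv2.COLOR_BGR2HSV))
y=((H>18)&(H<34)&(S>110)&(V>50)).astype(np.uint8); y[262:]=0
n,l,st,ce=cv2.connectedComponentsWithStats(y)
for i in range(1,n):
    if st[i,4]>150:
        r,q=np.where(l==i); P=w(c,np.c_[q,r],.022)[:,:2]; cn,wh,a=cv2.minAreaRect((P*1e3).astype(np.float32)); print(st[i],np.round(cn,1),np.round(wh,1),round(a,1),P.max(0).round(4))
        if abs(st[i,0]+st[i,2]/2-320)<50:
            for lo in np.arange(.48,.56,.01):
                k=P[(P[:,0]>=lo)&(P[:,0]<lo+.01)]
                if len(k): print(round(lo+.005,3),k[:,1].min().round(4),k[:,1].max().round(4))
```

```text
t 28.32 pos [ 0.4846 -0.073   0.1971] psi 4.76 open 1.0 f [ 0.1 -0.4  0.1] -> shares [0.001 0.003 0.387 0.   ]
[ 289  142   62  117 2031] [484.1 -70.9] [107.4  52.8] 4.7 [ 0.5394 -0.041 ]
0.485 -0.097 -0.0443
0.495 -0.0968 -0.0437
0.505 -0.0958 -0.0431
0.515 -0.0948 -0.0417
0.525 -0.0938 -0.0412
0.535 -0.0935 -0.041
```

Request:
move_arm(
  commands=[
    [[0,-0.006,0.1],0],
    [[0,-0.006,0.22],0],
    [[0,-0.006,0.31],0],
    [[0,-0.006,0.36],0],
    [[0,-0.006,0.38],0],
    [[0,-0.006,0.38],0],
    [[0,-0.006,0.38],0],
    [[0,-0.006,0.38],0],
  ],
)

```text
t: 28.98
position: [0.4847, -0.0721, 0.0846]
eef_rot: [0.0, 0.999, 0.041, 0.001]
ft_force: [0.8, 1.2, 0.1]
opening: 0.999
grasp_force: 0.0
```

Request:
move_arm(
  commands=[
    [[0,0,0],0],
    [[0,0,0],0],
    [[0,0,0],0],
    [[0,0,0],0],
    [[0,0,0],0],
    [[0,0,0],0],
    [[0,0,0],0],
    [[0,0,0],0],
    [[0,0,0],0],
    [[0,0,0],0],
  ],
  hand=-1,
  grip_force=30,
)

```text
t: 29.82
position: [0.4841, -0.0723, 0.0834]
eef_rot: [0.0, 0.999, 0.041, -0.0]
ft_force: [-1.3, 1.2, 1.7]
opening: 0.567
grasp_force: 30.0
```

Request:
move_arm(
  commands=[
    [[0,0,-0.05],0],
    [[0,0,-0.15],0],
    [[0,0,-0.28],0],
    [[0,0,-0.38],0],
    [[0.321,-0.816,-0.38],0.029],
    [[0.321,-0.816,-0.38],0.029],
    [[0.321,-0.816,-0.38],0.029],
    [[0.321,-0.816,-0.38],0.029],
    [[0.321,-0.816,-0.38],0.029],
    [[0.321,-0.816,-0.38],0.029],
    [[0.321,-0.816,-0.38],0.029],
    [[0.321,-0.816,-0.38],0.029],
    [[0.321,-0.816,-0.2],0.029],
    [[0.321,-0.816,-0.2],0.029],
    [[0.321,-0.816,-0.2],0.029],
    [[0.321,-0.816,-0.2],0.029],
  ],
)

```text
t: 31.15
position: [0.5599, 0.1787, 0.1431]
eef_rot: [0.0, 1.0, -0.005, -0.001]
ft_force: [-0.2, 0.8, -1.4]
opening: 0.565
grasp_force: 30.0
```

Run:
```python
from h import *
c=snap('wrist','w14'); go(.560,.1803,.10,-.5)
im=c['frame']; H,S,V=cv2.split(cv2.cvtColor(im,cv2.COLOR_BGR2HSV))
y=((H>18)&(H<34)&(S>110)&(V>50)).astype(np.uint8); y[262:]=0; y[:,:250]=0;y[:,400:]=0
n,l,st,ce=cv2.connectedComponentsWithStats(y); i=1+np.argmax(st[1:,4]); print(st[i])
z=robot.sense()['position'][2]-.0834+.022
r,q=np.where(l==i); P=w(c,np.c_[q,r],z)[:,:2]; print(P.min(0),P.max(0))
# slot rim: bright rows beyond tool top
g=im.min(2); t=st[i,1]
for rr in (t-6,t-3,t+15,t+30):
    k=np.where((g[rr]>75)&(V[rr]>75))[0]; k=k[(k>240)&(k<400)]; print(rr,k.min() if len(k) else None,k.max() if len(k) else None, w(c,[(k.min(),rr),(k.max(),rr)],.0298)[:,:2].round(4).tolist() if len(k) else '')
col=g[:t+2,321]; print(col[max(0,t-40):].tolist(), t)
```

```text
t 31.2 pos [0.5604 0.1788 0.1441] psi -0.58 open 0.568 f [ 0.   0.4 -1.5] -> shares [-0.001 -0.005  0.147 -0.   ]
[ 269  157  105  105 3174]
[0.55836713 0.15260099] [0.61453924 0.20457243]
151 272 367 [[0.6123, 0.2109], [0.6117, 0.1483]]
154 272 366 [[0.6104, 0.211], [0.6097, 0.1489]]
172 274 275 [[0.5984, 0.2102], [0.5984, 0.2096]]
187 274 357 [[0.5881, 0.2108], [0.5875, 0.1544]]
[43, 41, 43, 43, 41, 39, 44, 42, 41, 42, 42, 41, 42, 42, 39, 42, 39, 43, 40, 56, 122, 216, 222, 222, 222, 223, 223, 221, 223, 222, 223, 222, 221, 222, 223, 222, 224, 222, 214, 130, 54, 34] 157
```

Request:
move_arm(
  commands=[
    [[0,-0.004,0.05],0],
    [[0,-0.004,0.1],0],
    [[0,-0.004,0.125],0],
    [[0,-0.004,0.138],0],
    [[0,-0.004,0.143],0],
    [[0,-0.004,0.146],0],
    [[0,-0.004,0.146],0],
    [[0,-0.004,0.146],0],
  ],
)

```text
t: 31.87
position: [0.5604, 0.1808, 0.1002]
eef_rot: [-0.0, 1.0, -0.005, 0.0]
ft_force: [-0.4, 0.5, -1.5]
opening: 0.565
grasp_force: 30.0
```

Request:
move_arm(
  commands=[
    [[0,0,0.006],0],
    [[0,0,0.009],0],
    [[0,0,0.009],0],
  ],
)

```text
t: 32.12
position: [0.5603, 0.1808, 0.0975]
eef_rot: [-0.0, 1.0, -0.005, 0.0]
ft_force: [-0.7, -0.2, 3.8]
opening: 0.566
grasp_force: 30.0
```

Request:
move_arm(
  commands=[
    [[0,0,0],0],
    [[0,0,0],0],
    [[0,0,0],0],
    [[0,0,0],0],
  ],
  hand=0.3,
)

```text
t: 32.45
position: [0.5601, 0.1808, 0.0969]
eef_rot: [0.0, 1.0, -0.005, 0.0]
ft_force: [-0.2, -0.3, -0.0]
opening: 0.645
grasp_force: 0.0
```

Request:
move_arm(
  commands=[
    [[0,0,-0.04],0],
    [[0,0,-0.12],0],
    [[0,0,-0.25],0],
    [[0,0,-0.4],0],
    [[0,0,-0.6],0],
    [[-0.2,0,-0.7],0],
    [[-0.2,0,-0.7],0],
    [[-0.2,0,-0.7],0],
    [[-0.2,0,-0.7],0],
  ],
)

```text
t: 33.2
position: [0.4994, 0.1815, 0.3093]
eef_rot: [-0.0, 1.0, -0.004, 0.002]
ft_force: [0.7, 0.5, -0.7]
opening: 0.65
grasp_force: 0.0
```

Run:
```python
from h import *
c=snap('wrist','w15'); go(.485,.18,.3,0)
im=c['frame']; H,S,V=cv2.split(cv2.cvtColor(im,cv2.COLOR_BGR2HSV))
y=((H>18)&(H<34)&(S>110)&(V>50)).astype(np.uint8); r=(((H<8)|(H>172))&(S>120)&(V>60)).astype(np.uint8)
for m,z in ((y,.036),(r,.028)):
    n,l,st,ce=cv2.connectedComponentsWithStats(m)
    for i in range(1,n):
        if st[i,4]>120:
            a,b=np.where(l==i); P=w(c,np.c_[b,a],z)[:,:2]; cn,wh,an=cv2.minAreaRect((P*1e3).astype(np.float32)); print(st[i],np.round(cn,1),np.round(wh,1),round(an,1))
```

```text
t 33.25 pos [0.5    0.1814 0.308 ] psi -0.52 open 0.652 f [ 0.9 -1.3 -0.7] -> shares [-0.05   0.005  0.027 -0.003]
[ 299   83   47   95 1277] [559.1 181. ] [ 52.7 106.1] 89.5
[230 140  15  53 554] [519.7 282.8] [15.5 62.4] 88.4
[256 140  14  53 528] [519.2 251.7] [15.  62.1] 87.7
[198 261  21  55 594] [357.3 334.6] [25.1 82.1] 81.3
[425 261  22  55 602] [354.8  31.6] [82.1 25.8] 7.8
[ 228  327  312    8 1368] [290.9  98.1] [430.3  11.2] 89.5
[ 382  112   27   79 1549] [534.   93.2] [27.9 93.1] 89.0
```

Run:
```python
from h import *
def worm(f,z,box):
    c=load(f); H,S,V=cv2.split(cv2.cvtColor(c['frame'],cv2.COLOR_BGR2HSV)); x0,y0,x1,y1=box
    m=((H>8)&(H<28)&(S>90)&(V>60)); k=np.zeros_like(m); k[y0:y1,x0:x1]=m[y0:y1,x0:x1]; r,q=np.where(k); print(f,len(r),w(c,[(q.mean(),r.mean())],z)[0,:2].round(4))
worm('w11',.1446-.0791+.012,(285,165,335,215))
for f in ('w12','w15'): worm(f,.0138+.012,(130,60,225,190) if f=='w15' else (270,100,350,230))
g=load('w12')['frame'].min(2); print(g[225,270:360].tolist())
```

```text
w11 200 [0.5994 0.3581]
w12 77 [0.599  0.3619]
w15 60 [0.5988 0.3618]
[20, 17, 10, 11, 9, 10, 15, 11, 29, 38, 38, 42, 37, 37, 40, 41, 37, 36, 37, 40, 36, 36, 37, 38, 39, 38, 39, 42, 36, 39, 40, 41, 42, 41, 38, 54, 111, 138, 139, 148, 149, 151, 150, 164, 209, 207, 206, 212, 218, 221, 221, 219, 220, 222, 221, 221, 216, 205, 192, 162, 125, 109, 133, 137, 137, 138, 137, 133, 66, 57, 59, 59, 58, 60, 60, 59, 60, 58, 60, 58, 57, 58, 55, 41, 39, 41, 53, 44, 42, 42]
```

All four tools sit where expected: the spanner's worm gear is at (.599,.362), as computed from its grasp. Handing in.

```bash
python3 -c "
from station import robot
print(robot.finish_job())"
```

```text
the job is handed in; nothing more can be done
None
```

The screwdriver, pliers, spanner and multimeter are each back in their own cut-out and let go, the arm is clear of them, and the job was handed in at about 33 s. I saw the driver and pliers seated in pictures; the spanner and meter I confirmed only by contact force and measured position.

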